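# Pin the swing stop square on the welding fixture plate

## Robot

A 7-joint arm with a two-finger parallel gripper is mounted at the origin on the work surface. World frame = base frame: x ahead of the robot, y to its left, z up, the work surface at z = 0. Lengths are in m, angles in degrees, forces in N, time in s.
With the tool pointing down it reaches from about 0.425 to 0.875 m from the base axis. Payload 4.7 kg.
Tool frame: the origin (TCP) lies between the finger pads; the fingertips stand 8 mm ahead of it and the grasp point (between the pads) lies 11 mm behind it (env.tip_extent is the distance from the TCP to the fingertips, in m); z points along the fingers, y is the line along which they close (so a half turn about z gives the same grasp; the last joint's range is limited). The gripper opens to 87 mm and grips with 3 to 60 N. Pads are 19 mm wide; open, the fingers measure 117 mm over their backs; the gripper's body (75 mm by 190 mm) begins 51 mm behind the grasp point.
Start: joints at [69.964, 18.392, -4.016, 83.108, 1.295, 78.541, -3.26], TCP at [0.231, -0.607, 0.231] pointing down, gripper open.
Joint ranges: [-163.93, 163.93], [-17.29, 119.83], [-79.2, 71.16], [3.27, 140.29], [-89.18, 269.18], [5.43, 117.66], [-154.24, 154.24]. Speed limits (degrees/s): [147.25, 147.25, 180, 180, 180, 180, 180].

## Interface

Orientations are given as [roll, pitch, yaw] about the fixed x, y, z axes, in that order (R = Rz(yaw) Ry(pitch) Rx(roll)).
In Python, from cell import sensors, vision, workorder, env gives the robot as it stands.
- The arm moves only by the tool drive_tool, never from a script. Its argument "moves" is a list of rows, each an object of numbers: "x", "y", "z": the shift along the tool's x, y, z in mm; "rx", "ry", "rz": the turn, a rotation vector about the tool's x, y, z in rad; "fingers": the closure, from -1 (fully open) to 1 (shut). In form: [{"x": .., "y": .., "z": .., "rx": .., "ry": .., "rz": .., "fingers": ..}, ...]. A call has 1 to 20 rows; each row is the pose to reach, as a shift and turn from the pose commanded when the call began, along the tool's axes at that moment; what a row does not reach only later rows make up. A row lasts 1/8 s, in which the tool goes at most 62.5 mm and 10.7 degrees, less where a joint would pass 70% of its speed; a pose out of reach is approached as far as the arm can. A call with a gripper value outside its range is refused whole. The fingers move at their own pace and stop on an object; "force" is the grip in N (left out, the last holds). Time passes only in rows, so rows that repeat a pose let the fingers close. It gives the time, the measured TCP pose, the force, the opening and the grip force at its end, in the units of the state.
- sensors.get_obs(): the state, without advancing time (a new reading comes with each control period).
- vision.read_camera(name): name is "side" or "top" or "wrist"; returns a dict with "image" (480x640x3 uint8, red, green, blue), "fx", "fy", "cx", "cy" (pixels), "k1" (the pictures are not rectified: a ray, as slopes to the right and down, at radius r is drawn at 1 + k1 r^2 times it, then the intrinsics apply), "R" (3x3) and "t" (3): a world point X has camera coordinates R X + t. Camera axes: x right, y down, z forward; pixel columns grow to the right and rows downward; lengths in m; the calibration is good to about 2 mm. A picture is of the moment at which its call begins. There is no depth.
- workorder.sign_off(): hands the job in; it is judged then, once.
The state is a dict: "time_s": time; "qpos": joint angles; "joint_velocities": joint speeds; "effort": joint torques, N m; "tool_pos": TCP position; "tool_rot": TCP orientation; "force": force on the tool from outside, world axes, zero at the start; "wrist_torque": the same for the moment, N m; "grip_width": finger opening in m; "grasp_force": force on a finger pad.
Only numpy, scipy, OpenCV 4.12 (cv2) and the standard library are available. Lean on these libraries where they do the work, as an engineer would, in place of code of your own. Each camera call takes 0.05 s, during which the arm holds its last target. There are 200 camera calls.

## Task

Swing the loose stop bar round on its stud until it stands square to the back fence and the hole at its free end lies exactly over the plate hole beneath it, then push the long pin with the tall knurled head from the rack right down through both holes until its head sits on the bar. Finish by screwing the knurled nut on the stud clockwise until it stops tight; leave the other two pins in the rack and do not shift the square tube or the marker lying on the plate.

Things in the scene. Friction and masses are not known exactly. Their poses are not given: they have to be found in the camera images.
- plate: steel fixture plate on feet, fixed, 300 (x) by 400 (y) mm, its top 50 mm above the bench, 25 thick; 17.5 mm through holes on a 50 mm grid (x = -125, -75 .. 125, y = -175 .. 175 mm). Origin: centre, at bench height; z up. On its far edge (x = 105 to 145) a fence bar 16 mm high is screwed down; its two screw heads (x = 125, y = -125, 125) rise 28 mm above the plate.
- pivot (a point): on the axis of the upright 16 mm stud that stands in the plate, on which stop bar and nut turn; this point is at the height of the plate's top, axes as the plate's. The stud's top is 58 mm above the plate's top.
- plate_hole (a point): centre of the mouth of the plate hole to be used, at the plate's top: 150 mm from the stud along the plate's -x (towards the robot), in the same row of holes.
- stop (a joint): turn (rad) of the stop bar about the stud: 0 where its end hole lies exactly over plate_hole (bar square to the fence), growing as the free end swings to the plate's -y (anticlockwise from above); range -0.3 to 1.2, starts at 0.4 to 0.95. Stiff: about 3 N sideways at the end hole moves it and it stays where it is left.
- stop_hole (a point): centre of the 17.5 mm end hole of the stop bar, at its top; x axis along the bar towards the stud. The bar is dark flat steel 190 x 40 x 16 mm lying on the plate, from 20 mm behind the stud to 170 mm out; this hole is 150 mm out, another, not used, 75 mm out.
- nut (a joint): turn (rad) of the knurled nut on the stud; grows as it turns clockwise seen from above and stops hard, tight on the bar, at 4.0; starts at 1.3 to 2.2. It sinks 0.64 mm per rad. Round steel, 40 mm wide, 29 mm high; when tight its underside is on the bar's top. About 0.15 Nm turns it; it stays where it is left.
- nut_mid (a point): centre of the knurled nut, on the stud's axis, 14.5 mm above the nut's underside (about 31 to 33 mm above the plate's top).
- pin: the long steel pin, standing in the rack: shaft 16 mm wide and 52 mm long with a nose that tapers to 7 mm wide over the lowest 12 mm; above it a knurled round head 28 mm wide and 28 mm high. About 0.2 kg. Origin: centre of the nose's end, z up along the pin, so the head's underside is at z = 52 mm and its top at 80 mm.
- pin_collar (a point): on the pin's axis, at the underside of its head; it is 16 mm above the plate's top when the pin is fully home on the bar.
- rack: fixed grey sheet steel pin rack on the bench to the left of the plate, 220 (x) x 70 (y) mm, top 72 mm above the bench, with three 17.5 mm holes at x = -70, 0, 70 mm; the pins hang in them by their heads, in any order. Origin: centre, at bench height.
- disc_pin: short pin with a flat disc head, 40 mm wide and 10 mm high, in the rack; not to be used. Origin at the shaft's lower end, 26 mm under the head.
- tee_pin: short pin with a T-bar handle, 60 mm long, top 38 mm above the rack's top, in the rack; not to be used. Origin at the shaft's lower end, 26 mm under the collar.
- tube: offcut of 40 x 40 mm square steel tube, 100 mm long along its y, lying on the plate by the fence, left of the stud. Origin: centre of its underside. To be left where it is.
- marker: white marker pen, 110 mm long, 12 mm thick, lying on the plate at its right front. Origin: its middle, underside. To be left where it is.
Not all that is in view belongs to the job. Leave any purple or red look-alike of the pin alone.

How it is judged:
By the outcome, as a careful person would: the job done as asked, in the order asked, and still so for the second after the job is handed in, with the robot touching nothing.
It also fails if it takes over 72 s, if anything falls off the work surface, if the arm or the gripper's body presses on something with over 40 N, if the wrist force passes 120 N, or if a joint passes its speed limit or range.

## Working session

There is one attempt and no reset: what is moved stays moved. The work goes in short steps, Python scripts to look and compute and a tool call to move; the robot and the scene stay as the last step left them, time stands still between calls to the robot, and variables do not carry over. Pictures are saved under pics/ and viewed, at most 10 in all, crops included, and the job is handed in when it is done.

Besides the shell and the picture viewer there is one more tool, called by a JSON object that holds its "method" and its "body", one argument or row to a line. drive_tool: Moves the arm, as the interface text tells. Its arguments: {"type":"object","properties":{"moves":{"type":"array"},"force":{"type":"number"}},"required":["moves"]}

```bash
ls; mkdir -p pics
cat > h.py <<'E'
import numpy as np, cv2
from cell import sensors, vision, workorder, env
def grab(n):
    c=vision.read_camera(n); return c
def ray(c,u,v):
    x=(u-c["cx"])/c["fx"]; y=(v-c["cy"])/c["fy"]; rd=np.hypot(x,y); r=rd
    for _ in range(30): r=rd/(1+c["k1"]*r*r)
    s=r/rd if rd>0 else 1
    R=np.array(c["R"]); t=np.array(c["t"])
    d=R.T@np.array([x*s,y*s,1]); return -R.T@t, d
def onz(c,u,v,z):
    o,d=ray(c,u,v); return o+d*(z-o[2])/d[2]
def proj(c,X):
    p=np.array(c["R"])@np.array(X)+np.array(c["t"]); x,y=p[:2]/p[2]; k=1+c["k1"]*(x*x+y*y)
    return np.array([c["fx"]*x*k+c["cx"],c["fy"]*y*k+c["cy"]])
E
python3 - <<'E'
from h import *
for n in ("top","side"):
    c=grab(n); cv2.imwrite(f"pics/{n}0.png",c["image"][:,:,::-1])
    o,d=ray(c,c["cx"],c["cy"]); print(n,o,d,c["fx"],c["k1"])
print(sensors.get_obs())
E
```

```text
pics
top [0.44287442 0.12719448 0.86069352] [ 0.10283782 -0.02467441 -0.99439205] 454.14613911391695 -0.09356982035922035
side [0.21954299 0.90290455 0.75771187] [ 0.29697732 -0.73176526 -0.61345259] 490.01546141227595 -0.01623899770305999
{'time_s': 0.1, 'qpos': array([69.96341849, 18.43572269, -4.01309386, 83.16856811,  1.29445615,
       78.53944702, -3.25969127]), 'joint_velocities': array([-0.04473763, -0.16446689,  0.00459937, -0.13299183, -0.0218816 ,
       -0.01382705, -0.0278341 ]), 'effort': array([ 3.62152678e-04, -4.92571843e+01, -4.05646591e-01, -3.13397813e+01,
       -6.43079868e-02,  3.95189342e-02,  1.02325166e-04]), 'tool_pos': array([ 0.23105388, -0.60703612,  0.22955446]), 'tool_rot': array([-1.79901452e+02,  5.64109731e-03,  2.08440825e+01]), 'force': array([-0.52926045, -0.5566203 , -1.00806506]), 'wrist_torque': array([-0.0024336 ,  0.01387296,  0.03969634]), 'grasp_force': 0.0, 'grip_width': 0.08693222351341956}
```

View pics/top0.png

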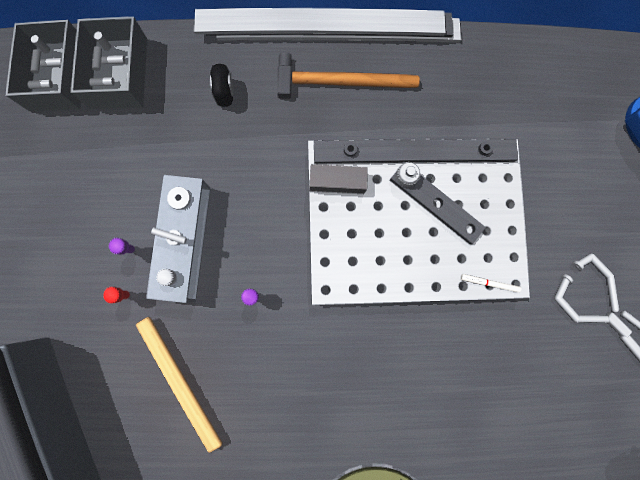

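View pics/side0.png

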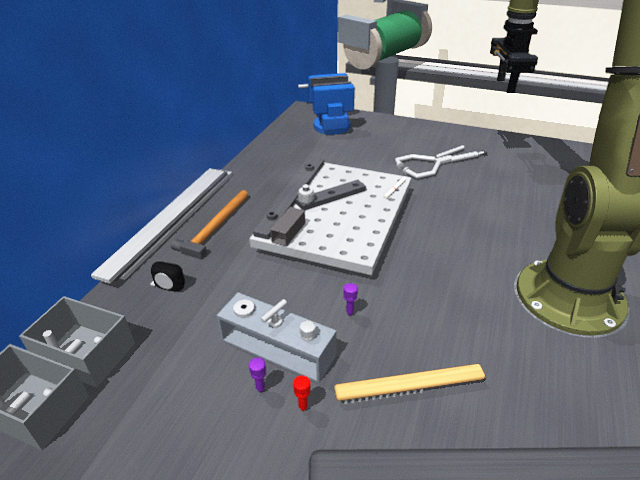

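The top view shows the bar pointing from the nut (409,174) to its end hole (472,229), the tube at (338,179) and the marker at (490,283). Pin candidates are the disc pin (178,198), the tee pin (172,237), the tall plain-steel head (166,278), and purple/red look-alikes at (118,246), (249,297) and (112,295). The steel one at (166,278) fits: it is in the rack and has a tall knurled round head. I'll confirm it in a crop while measuring.

```bash
cat > m.py <<'E'
from h import *
def plate(c,n=None):
    g=cv2.cvtColor(c["image"],cv2.COLOR_RGB2GRAY)
    m=(g<110).astype(np.uint8); x0=np.array([300,135,235,300]) 
    cs,_=cv2.findContours(m,cv2.RETR_LIST,cv2.CHAIN_APPROX_NONE); P=[]
    for k in cs:
        a=cv2.contourArea(k); (u,v),(w,h),_=cv2.minAreaRect(k)
        if 25<a<160 and max(w,h)<1.6*min(w,h)and 305<u<530 and 165<v<300: M=cv2.moments(k); P.append((M["m10"]/a,M["m01"]/a))
    return np.array(P)
if __name__=="__main__":
    c=grab("top"); P=plate(c); X=np.array([onz(c,u,v,.05)[:2] for u,v in P])
    # iterate grid fit
    th=0.0;o=np.array(onz(c,325,290,.05)[:2])+0
    # initial: corner hole (-125,175)
    off=np.array([-.125,.175])
    for it in range(30):
        R=np.array([[np.cos(th),-np.sin(th)],[np.sin(th),np.cos(th)]])
        if it==0: org=o-R@off
        L=(X-org)@R; G=np.round((L-.025)/.05)*.05+.025
        ok=np.hypot(*(L-G).T)<(.012 if it<8 else .005)
        if it<8: ok&=np.hypot(*(G-off).T)<.08+.05*it
        A=G[ok]-G[ok].mean(0);B=X[ok]-X[ok].mean(0)
        th=np.arctan2((A[:,0]*B[:,1]-A[:,1]*B[:,0]).sum(),(A*B).sum())
        R=np.array([[np.cos(th),-np.sin(th)],[np.sin(th),np.cos(th)]]); org=X[ok].mean(0)-R@G[ok].mean(0)
    print("plate",org,np.degrees(th),len(P),ok.sum(),"rms",np.sqrt(((L-G)[ok]**2).sum(1).mean()))
    for p,l,k in zip(P,L,ok):
        if not k: print("odd",p,l)
    for n,(u,v,z) in dict(nut=(409,174,.108),endhole=(472,229,.066),midhole=(438,204,.066)).items():
        print(n,(onz(c,u,v,z)[:2]-org)@R)
    im=c["image"][:,:,::-1]
    a=cv2.resize(im[160:320,90:290],None,fx=3,fy=3,interpolation=cv2.INTER_CUBIC)
    cv2.imwrite("pics/rack.png",a)
    b=cv2.resize(im[130:310,300:540],None,fx=3,fy=3,interpolation=cv2.INTER_CUBIC)
    cv2.imwrite("pics/plate.png",b)
    print("pin top", onz(c,166,278,.1), "disc",onz(c,178,198,.082))
E
python3 m.py
```

```text
plate [ 0.56890606 -0.08348261] 0.8890428586646945 31 30 rms 0.0004322454254440151
odd [468.67256637 229.33038348] [-0.02229751 -0.09235284]
nut [0.06811516 0.02803721]
endhole [-0.02380395 -0.09255421]
midhole [ 0.02282129 -0.03245098]
pin top [0.46254902 0.35785577 0.1       ] disc [0.60220364 0.34557993 0.082     ]
```

View pics/rack.png

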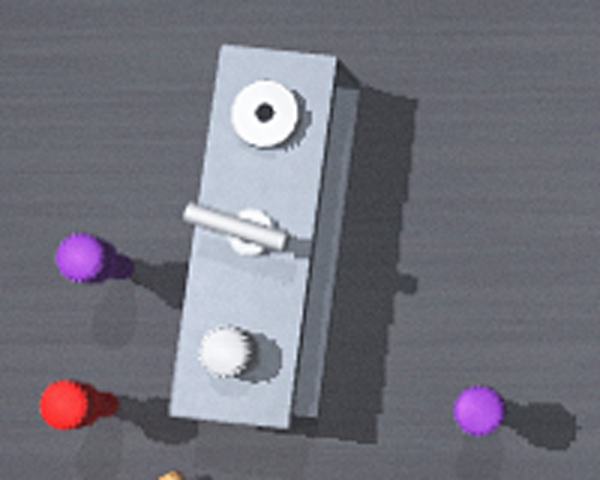

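View pics/plate.png

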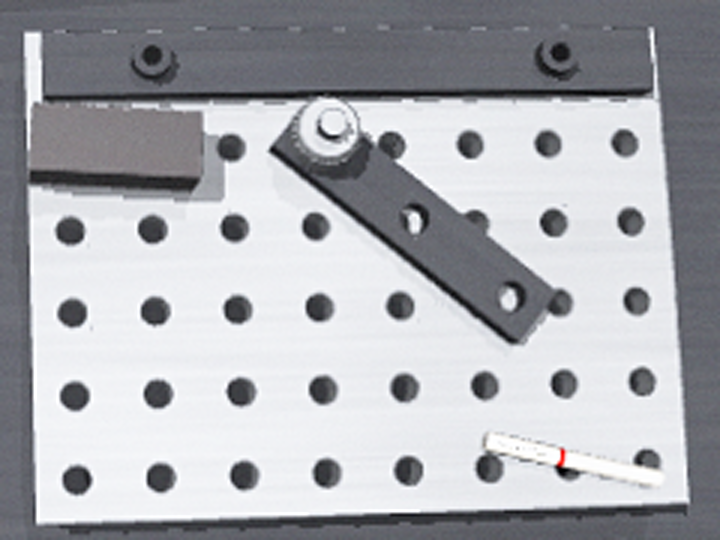

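The tall knurled steel head at crop (226,351) stands in the rack beside the T-bar and the disc pin, so it is the pin. In the plate crop the stud is at (333,124), which is grid column y=+25. The bar's end hole is at (512,297), giving radius 151 mm (expected 150) and a turn of about 0.87 rad.

```bash
cat >> h.py <<'E'
from scipy.spatial.transform import Rotation as Ro
ORG=np.array([.5689,-.0835]); TH=np.radians(.889)
def pw(x,y): c,s=np.cos(TH),np.sin(TH); return ORG+np.array([c*x-s*y,s*x+c*y])
PIV=pw(.075,.025); HOLE=pw(-.075,.025)
def rel(xyz,yaw):
    s=sensors.get_obs(); R=Ro.from_euler("xyz",s["tool_rot"],degrees=True)
    d=R.inv().apply(np.array(xyz)-s["tool_pos"])*1000
    T=Ro.from_euler("xyz",[180,0,yaw],degrees=True)
    print("shift",d.round(1),"rot",(R.inv()*T).as_rotvec().round(3)); return d
E
python3 - <<'E'
from h import *
print(PIV,HOLE,pw(-.023,-.0905))
e=pw(-.023,-.0905); rel([*e,.2],50.6)
E
```

```text
[ 0.64350309 -0.05733936] [ 0.49352114 -0.05966666] [ 0.54730691 -0.17434596]
shift [ 449.5 -291.9   30.1] rot [-0.001 -0.    -0.519]
```

{"method": "drive_tool", "body": {
  "moves": [
    {"x": 225, "y": -146, "z": 15, "rz": -0.26, "fingers": -1},
    {"x": 225, "y": -146, "z": 15, "rz": -0.26},
    {"x": 225, "y": -146, "z": 15, "rz": -0.26},
    {"x": 225, "y": -146, "z": 15, "rz": -0.26},
    {"x": 449.5, "y": -292, "z": 30, "rz": -0.519},
    {"x": 449.5, "y": -292, "z": 30, "rz": -0.519},
    {"x": 449.5, "y": -292, "z": 30, "rz": -0.519},
    {"x": 449.5, "y": -292, "z": 30, "rz": -0.519},
    {"x": 449.5, "y": -292, "z": 30, "rz": -0.519},
    {"x": 449.5, "y": -292, "z": 30, "rz": -0.519},
    {"x": 449.5, "y": -292, "z": 30, "rz": -0.519},
    {"x": 449.5, "y": -292, "z": 30, "rz": -0.519}
  ]
}}

```text
invalid input at $.moves[0]: expected keys x, y, z, rx, ry, rz, fingers
```

Run:
```python
from h import *
s=sensors.get_obs(); print(s["tool_pos"],s["tool_rot"],s["qpos"])
c=grab("wrist"); cv2.imwrite("pics/w1.png",c["image"][:,:,::-1])
e=pw(-.023,-.0905); print("exp end",proj(c,[*e,.066]),"piv",proj(c,[*PIV,.108]),"hole",proj(c,[*HOLE,.05]))
```

```text
[ 0.23109806 -0.60711218  0.22973559] [-1.79917456e+02  4.71383879e-03  2.08438934e+01] [69.96469909 18.42964156 -4.01575834 83.15580708  1.29479676 78.54229909
 -3.26091182]
exp end [  -5.36436932 -256.61308934] piv [395.65470333 361.60512147] hole [ -90.33373484 -193.68393352]
```

View pics/w1.png

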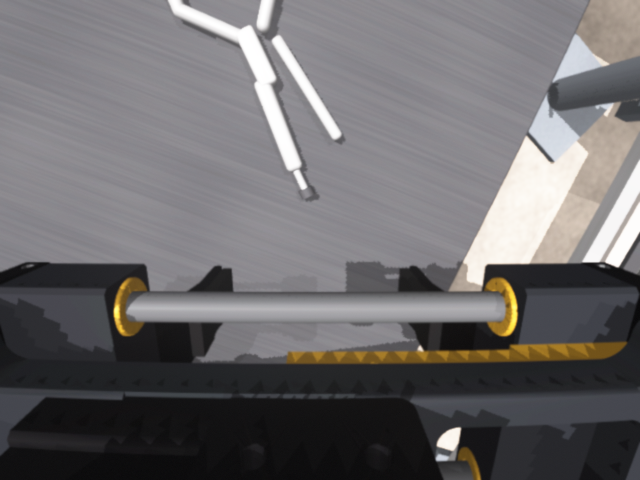

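All keys are required in every row; the arm has not moved. This wrist picture is from the start pose: it shows the bench and the pliers, with the fingers at image rows 270–350.

{"method": "drive_tool", "body": {
  "moves": [
    {"x": 225, "y": -146, "z": 15, "rx": 0, "ry": 0, "rz": -0.26, "fingers": -1},
    {"x": 225, "y": -146, "z": 15, "rx": 0, "ry": 0, "rz": -0.26, "fingers": -1},
    {"x": 225, "y": -146, "z": 15, "rx": 0, "ry": 0, "rz": -0.26, "fingers": -1},
    {"x": 225, "y": -146, "z": 15, "rx": 0, "ry": 0, "rz": -0.26, "fingers": -1},
    {"x": 450, "y": -292, "z": 30, "rx": 0, "ry": 0, "rz": -0.519, "fingers": -1},
    {"x": 450, "y": -292, "z": 30, "rx": 0, "ry": 0, "rz": -0.519, "fingers": -1},
    {"x": 450, "y": -292, "z": 30, "rx": 0, "ry": 0, "rz": -0.519, "fingers": -1},
    {"x": 450, "y": -292, "z": 30, "rx": 0, "ry": 0, "rz": -0.519, "fingers": -1},
    {"x": 450, "y": -292, "z": 30, "rx": 0, "ry": 0, "rz": -0.519, "fingers": -1},
    {"x": 450, "y": -292, "z": 30, "rx": 0, "ry": 0, "rz": -0.519, "fingers": -1},
    {"x": 450, "y": -292, "z": 30, "rx": 0, "ry": 0, "rz": -0.519, "fingers": -1}
  ]
}}

```text
time_s: 1.58
tool_pos: [0.5473, -0.1756, 0.2003]
tool_rot: [-180.0, 0.1, 50.5]
force: [-0.5, -0.5, -0.1]
grip_width: 0.0869
grasp_force: 0.0
```

Run:
```python
from h import *
s=sensors.get_obs(); print(s["time_s"],s["tool_pos"],s["tool_rot"],s["qpos"].round(1))
c=grab("wrist"); cv2.imwrite("pics/w2.png",c["image"][:,:,::-1])
e=pw(-.023,-.0905); print("exp end",proj(c,[*e,.066]),"piv",proj(c,[*PIV,.108]),"hole",proj(c,[*HOLE,.05]))
rel([*e,.0605],50.6)
```

```text
1.575 [ 0.54731561 -0.17558311  0.20029109] [-1.79989789e+02  6.90564935e-02  5.05274003e+01] [ 39.2  12.1 -27.5  95.7   5.8  73.6 -28.9]
exp end [314.66577391 228.9525679 ] piv [314.26779942  22.97776158] hole [188.57742434 166.6560432 ]
shift [  1.7  -1.  139.9] rot [-0.     0.001 -0.003]
```

View pics/w2.png

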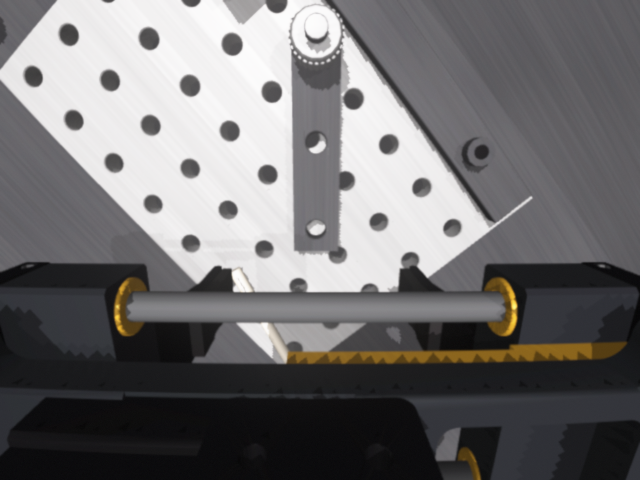

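The wrist view agrees with the map to about 1 px: end hole (316,228), plate hole (190,168), stud top (317,25). The marker at (240,270)–(285,360) is clear of both fingers. I'll go down and grip the bar end.

{"method": "drive_tool", "body": {
  "moves": [
    {"x": 2, "y": -1, "z": 50, "rx": 0, "ry": 0, "rz": 0, "fingers": -1},
    {"x": 2, "y": -1, "z": 100, "rx": 0, "ry": 0, "rz": 0, "fingers": -1},
    {"x": 2, "y": -1, "z": 125, "rx": 0, "ry": 0, "rz": 0, "fingers": -1},
    {"x": 2, "y": -1, "z": 135, "rx": 0, "ry": 0, "rz": 0, "fingers": -1},
    {"x": 2, "y": -1, "z": 139, "rx": 0, "ry": 0, "rz": 0, "fingers": -1},
    {"x": 2, "y": -1, "z": 139, "rx": 0, "ry": 0, "rz": 0, "fingers": 0.5},
    {"x": 2, "y": -1, "z": 139, "rx": 0, "ry": 0, "rz": 0, "fingers": 0.5},
    {"x": 2, "y": -1, "z": 139, "rx": 0, "ry": 0, "rz": 0, "fingers": 0.5},
    {"x": 2, "y": -1, "z": 139, "rx": 0, "ry": 0, "rz": 0, "fingers": 0.5},
    {"x": 2, "y": -1, "z": 139, "rx": 0, "ry": 0, "rz": 0, "fingers": 0.5}
  ],
  "force": 15
}}

```text
time_s: 2.88
tool_pos: [0.5485, -0.1723, 0.0617]
tool_rot: [180.0, 0.0, 50.6]
force: [-0.1, 0.6, -0.5]
grip_width: 0.0452
grasp_force: 0.0
```

Run:
```python
from h import *
s=sensors.get_obs(); print(s["time_s"],s["tool_pos"],s["tool_rot"],s["qpos"].round(1))
p=s["tool_pos"][:2]; v=p-PIV; r=np.hypot(*v); a0=np.arctan2(v[1],v[0]); a1=np.arctan2(*(HOLE-PIV)[::-1])%(2*np.pi)-2*np.pi
print("r",r,"q",a0-a1)
R=Ro.from_euler("xyz",s["tool_rot"],degrees=True)
dq=a1-a0
for f in np.linspace(0,1,8)[1:]:
    t=a0+f*dq; q=PIV+r*np.array([np.cos(t),np.sin(t)])
    d=R.inv().apply([*(q-p),0])*1000; print(d.round(1),"rz",round(-f*dq,3))
```

```text
2.875 [ 0.54846849 -0.17227925  0.06166056] [1.79986375e+02 2.96818911e-03 5.05895060e+01] [ 37.5  19.6 -26.6 103.9  10.1  58.7 -32.4]
r 0.14914005145880307 q 0.8643983782528952
[  1.2 -18.4  -0. ] rz 0.123
[  4.6 -36.4  -0. ] rz 0.247
[ 10.3 -54.   -0. ] rz 0.37
[ 18.  -70.7  -0. ] rz 0.494
[ 27.8 -86.3  -0. ] rz 0.617
[  39.4 -100.5   -0. ] rz 0.741
[  52.7 -113.3   -0. ] rz 0.864
```

{"method": "drive_tool", "body": {
  "moves": [
    {"x": 0, "y": 0, "z": 0, "rx": 0, "ry": 0, "rz": 0, "fingers": 0.5},
    {"x": 0, "y": 0, "z": 0, "rx": 0, "ry": 0, "rz": 0, "fingers": 0.5},
    {"x": 1.2, "y": -18.4, "z": 0, "rx": 0, "ry": 0, "rz": 0.123, "fingers": 0.5},
    {"x": 4.6, "y": -36.4, "z": 0, "rx": 0, "ry": 0, "rz": 0.247, "fingers": 0.5},
    {"x": 10.3, "y": -54, "z": 0, "rx": 0, "ry": 0, "rz": 0.37, "fingers": 0.5},
    {"x": 18, "y": -70.7, "z": 0, "rx": 0, "ry": 0, "rz": 0.494, "fingers": 0.5},
    {"x": 27.8, "y": -86.3, "z": 0, "rx": 0, "ry": 0, "rz": 0.617, "fingers": 0.5},
    {"x": 39.4, "y": -100.5, "z": 0, "rx": 0, "ry": 0, "rz": 0.741, "fingers": 0.5},
    {"x": 52.7, "y": -113.3, "z": 0, "rx": 0, "ry": 0, "rz": 0.864, "fingers": 0.5},
    {"x": 52.7, "y": -113.3, "z": 0, "rx": 0, "ry": 0, "rz": 0.864, "fingers": 0.5},
    {"x": 52.7, "y": -113.3, "z": 0, "rx": 0, "ry": 0, "rz": 0.864, "fingers": 0.5},
    {"x": 52.7, "y": -113.3, "z": 0, "rx": 0, "ry": 0, "rz": 0.864, "fingers": 0.5}
  ]
}}

```text
time_s: 4.38
tool_pos: [0.4954, -0.0594, 0.0617]
tool_rot: [-179.9, -0.1, 1.1]
force: [5.1, 1.3, -4.4]
grip_width: 0.0397
grasp_force: 15.1
```

Run:
```python
from h import *
s=sensors.get_obs(); print(s["qpos"].round(1),(s["tool_pos"][:2]-HOLE)*1000)
rel([*HOLE,.0605],.889)
```

```text
[ 26.9  10.5 -24.8 114.4   5.3  56.  -89.3] [1.8773883  0.23406087]
shift [-1.9  0.2  1.2] rot [-0.001 -0.002  0.004]
```

{"method": "drive_tool", "body": {
  "moves": [
    {"x": 0, "y": 0, "z": 0, "rx": 0, "ry": 0, "rz": 0, "fingers": -1},
    {"x": 0, "y": 0, "z": 0, "rx": 0, "ry": 0, "rz": 0, "fingers": -1},
    {"x": 0, "y": 0, "z": 0, "rx": 0, "ry": 0, "rz": 0, "fingers": -1},
    {"x": 0, "y": 0, "z": -20, "rx": 0, "ry": 0, "rz": 0, "fingers": -1},
    {"x": 0, "y": 0, "z": -70, "rx": 0, "ry": 0, "rz": 0, "fingers": -1},
    {"x": 0, "y": 0, "z": -120, "rx": 0, "ry": 0, "rz": 0, "fingers": -1},
    {"x": -40, "y": 0, "z": -140, "rx": 0, "ry": 0, "rz": 0, "fingers": -1},
    {"x": -40, "y": 0, "z": -140, "rx": 0, "ry": 0, "rz": 0, "fingers": -1},
    {"x": -40, "y": 0, "z": -140, "rx": 0, "ry": 0, "rz": 0, "fingers": -1}
  ]
}}

```text
time_s: 5.5
tool_pos: [0.4543, -0.0605, 0.2013]
tool_rot: [180.0, 0.0, 1.1]
force: [-0.5, -0.0, -0.2]
grip_width: 0.0869
grasp_force: 0.0
```

Run:
```python
from h import *
s=sensors.get_obs(); print(s["tool_pos"],s["tool_rot"],s["qpos"].round(1))
c=grab("wrist"); im=c["image"]; e=proj(c,[*HOLE,.066]); p=proj(c,[*HOLE,.05]);print("top",e,"plate",p,"piv",proj(c,[*PIV,.108]))
u,v=e.round().astype(int); cr=im[max(v-60,0):v+60,u-80:u+80,::-1]; print("crop org",u-80,max(v-60,0))
cv2.imwrite("pics/w3.png",cv2.resize(cr,None,fx=5,fy=5,interpolation=cv2.INTER_CUBIC))
```

```text
[ 0.4542787  -0.0604621   0.20126883] [1.79980705e+02 2.04548321e-03 1.07543045e+00] [ 29.8  -3.3 -24.4 110.6  -1.4  72.4 -83.1]
top [315.14544659 185.69624849] plate [315.12500688 183.95954308] piv [315.96255259 -37.22110174]
crop org 235 126
```

View pics/w3.png

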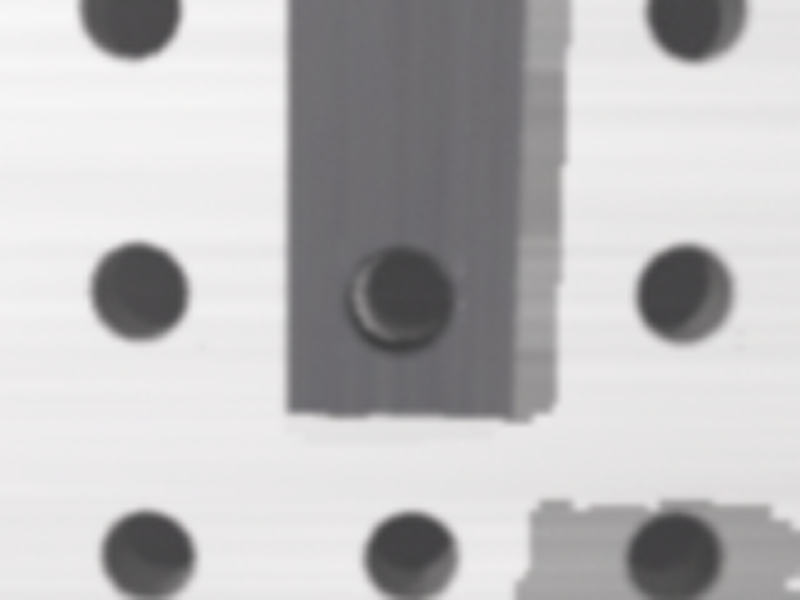

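The bar hole centre is at crop (401,299). The plate hole under it, interpolated from its neighbours (140,291) and (685,293), is at (412,292). The bar therefore needs about 2 mm more towards -y. I'll refit the plate grid from this view.

```bash
cat > w.py <<'E'
from h import *
def fit(c,z=.05):
    g=cv2.cvtColor(c["image"],cv2.COLOR_RGB2GRAY); m=(g<150).astype(np.uint8); m[260:]=0
    cs,_=cv2.findContours(m,cv2.RETR_LIST,cv2.CHAIN_APPROX_NONE); Q=[];X=[]
    for k in cs:
        a=cv2.contourArea(k)
        if a<150 or a>600 or len(k)<10: continue
        (u,v),(w,h),_=cv2.fitEllipse(k)
        if max(w,h)>1.25*min(w,h): continue
        p=onz(c,u,v,z)[:2]; L=(p-ORG)@np.array([[np.cos(TH),-np.sin(TH)],[np.sin(TH),np.cos(TH)]])
        G=np.round((L-.025)/.05)*.05+.025
        if np.hypot(*(L-G))<.007 and not(abs(G[1]-.025)<.001 and G[0]>-.1): Q.append(G);X.append(p)
    Q=np.array(Q);X=np.array(X); A=Q-Q.mean(0);B=X-X.mean(0)
    th=np.arctan2((A[:,0]*B[:,1]-A[:,1]*B[:,0]).sum(),(A*B).sum()); R=np.array([[np.cos(th),-np.sin(th)],[np.sin(th),np.cos(th)]])
    o=X.mean(0)-R@Q.mean(0); res=X-o-Q@R.T
    print("n",len(Q),"org",o.round(5),"deg",np.degrees(th).round(2),"rms mm",(1000*np.sqrt((res**2).sum(1).mean())).round(2))
    print("scale",(np.linalg.norm(B)/np.linalg.norm(A)).round(4))
    return o,R
def bar(c):  # bar end hole, darkest contrast inside the bar
    return onz(c,*BH,.066)[:2]
if __name__=="__main__":
    c=grab("wrist"); o,R=fit(c); h=o+R@[-.075,.025]; pv=o+R@[.075,.025]
    print("plate hole",h,"pivot",pv,"bar hole",onz(c,315.2,185.8,.066)[:2])
    rel([*h,.0605],np.degrees(np.arctan2(R[1,0],R[0,0])))
E
python3 w.py
```

```text
n 27 org [ 0.56876 -0.08517] deg 0.84 rms mm 0.34
scale 0.9986
plate hole [ 0.49339839 -0.06127739] pivot [ 0.64338208 -0.05906548] bar hole [ 0.49336647 -0.05948484]
shift [ 39.2   1.9 140.1] rot [-0.001  0.001  0.005]
```

{"method": "drive_tool", "body": {
  "moves": [
    {"x": 39, "y": 1.9, "z": 50, "rx": 0, "ry": 0, "rz": 0.004, "fingers": -1},
    {"x": 39, "y": 1.9, "z": 100, "rx": 0, "ry": 0, "rz": 0.004, "fingers": -1},
    {"x": 39, "y": 1.9, "z": 130, "rx": 0, "ry": 0, "rz": 0.004, "fingers": -1},
    {"x": 39, "y": 1.9, "z": 138.5, "rx": 0, "ry": 0, "rz": 0.004, "fingers": -1},
    {"x": 39, "y": 1.9, "z": 138.5, "rx": 0, "ry": 0, "rz": 0.004, "fingers": 0.5},
    {"x": 39, "y": 1.9, "z": 138.5, "rx": 0, "ry": 0, "rz": 0.004, "fingers": 0.5},
    {"x": 39, "y": 1.9, "z": 138.5, "rx": 0, "ry": 0, "rz": 0.004, "fingers": 0.5},
    {"x": 39, "y": 1.9, "z": 138.5, "rx": 0, "ry": 0, "rz": 0.004, "fingers": 0.5},
    {"x": 39, "y": 1.9, "z": 138.5, "rx": 0, "ry": 0, "rz": 0.004, "fingers": 0.5},
    {"x": 39, "y": 1.9, "z": 138.5, "rx": 0, "ry": 0, "rz": 0.004, "fingers": 0.5},
    {"x": 39, "y": 1.9, "z": 138.5, "rx": 0, "ry": 0, "rz": 0.004, "fingers": 0.5},
    {"x": 39, "y": 1.9, "z": 138.5, "rx": 0, "ry": 0, "rz": 0.004, "fingers": 0.5}
  ]
}}

```text
time_s: 7.1
tool_pos: [0.4934, -0.061, 0.0633]
tool_rot: [-180.0, 0.0, 0.9]
force: [-3.0, 2.8, 5.1]
grip_width: 0.0393
grasp_force: 15.0
```

Run:
```python
from h import *
s=sensors.get_obs(); print(s["tool_pos"],s["tool_rot"],s["force"])
rel([.4934,-.0613,.0605],.84)
```

```text
[ 0.49335796 -0.06098732  0.06329439] [-1.79971878e+02  1.08117962e-02  8.64926422e-01] [-2.99678663  2.805442    5.08087641]
shift [0.  0.3 2.8] rot [-0.  0.  0.]
```

Nudge 0.3 mm, release, rise and check.

{"method": "drive_tool", "body": {
  "moves": [
    {"x": 0, "y": 0.4, "z": 0, "rx": 0, "ry": 0, "rz": 0, "fingers": 0.5},
    {"x": 0, "y": 0.4, "z": 0, "rx": 0, "ry": 0, "rz": 0, "fingers": 0.5},
    {"x": 0, "y": 0.4, "z": 0, "rx": 0, "ry": 0, "rz": 0, "fingers": 0.5},
    {"x": 0, "y": 0.4, "z": 0, "rx": 0, "ry": 0, "rz": 0, "fingers": -1},
    {"x": 0, "y": 0.4, "z": 0, "rx": 0, "ry": 0, "rz": 0, "fingers": -1},
    {"x": 0, "y": 0.4, "z": 0, "rx": 0, "ry": 0, "rz": 0, "fingers": -1},
    {"x": 0, "y": 0.4, "z": -20, "rx": 0, "ry": 0, "rz": 0, "fingers": -1},
    {"x": 0, "y": 0.4, "z": -70, "rx": 0, "ry": 0, "rz": 0, "fingers": -1},
    {"x": 0, "y": 0.4, "z": -120, "rx": 0, "ry": 0, "rz": 0, "fingers": -1},
    {"x": -40, "y": 0, "z": -138, "rx": 0, "ry": 0, "rz": 0, "fingers": -1},
    {"x": -40, "y": 0, "z": -138, "rx": 0, "ry": 0, "rz": 0, "fingers": -1},
    {"x": -40, "y": 0, "z": -138, "rx": 0, "ry": 0, "rz": 0, "fingers": -1}
  ]
}}

```text
time_s: 8.6
tool_pos: [0.4535, -0.0624, 0.2008]
tool_rot: [180.0, -0.0, 0.8]
force: [0.7, 0.1, -0.5]
grip_width: 0.0866
grasp_force: 0.0
```

Run:
```python
from w import *
s=sensors.get_obs(); print(s["tool_pos"],s["tool_rot"],s["qpos"].round(1))
c=grab("wrist"); im=c["image"]; o,R=fit(c); h=o+R@[-.075,.025]; pv=o+R@[.075,.025]; e=proj(c,[*h,.066]); print("hole",h,"piv",pv,"proj top",e,"plate",proj(c,[*h,.05]))
u,v=e.round().astype(int); cr=im[v-40:v+40,u-50:u+50,::-1]; print("crop org",u-50,v-40)
cv2.imwrite("pics/w4.png",cv2.resize(cr,None,fx=6,fy=6,interpolation=cv2.INTER_CUBIC))
# rack pins from top camera
c=grab("top"); g=c["image"].astype(int); m=((g.min(2)>215)).astype(np.uint8); m[:, :150]=0; m[:,215:]=0; m[:170]=0; m[310:]=0
cs,_=cv2.findContours(m,cv2.RETR_EXTERNAL,cv2.CHAIN_APPROX_NONE)
for k in cs:
    if cv2.contourArea(k)>30: print(cv2.contourArea(k),cv2.minEnclosingCircle(k),cv2.boundingRect(k))
```

```text
[ 0.45349777 -0.06236522  0.20075301] [ 1.79972850e+02 -1.66914108e-02  8.31378600e-01] [ 30.7  -3.4 -25.1 110.7  -1.5  72.4 -83.1]
n 26 org [ 0.56879 -0.08519] deg 0.85 rms mm 0.28
scale 0.9987
hole [ 0.4934246  -0.06130043] piv [ 0.64340813 -0.05907718] proj top [314.6192312 184.9804308] plate [314.6234694  183.28222533]
crop org 265 145
337.0 ((159.5, 260.5), 24.909936904907227) (150, 236, 22, 50)
111.0 ((167.6226348876953, 235.20755004882812), 16.810832977294922) (152, 228, 33, 15)
352.0 ((177.38497924804688, 197.09104919433594), 11.096391677856445) (167, 187, 22, 22)
```

View pics/w4.png

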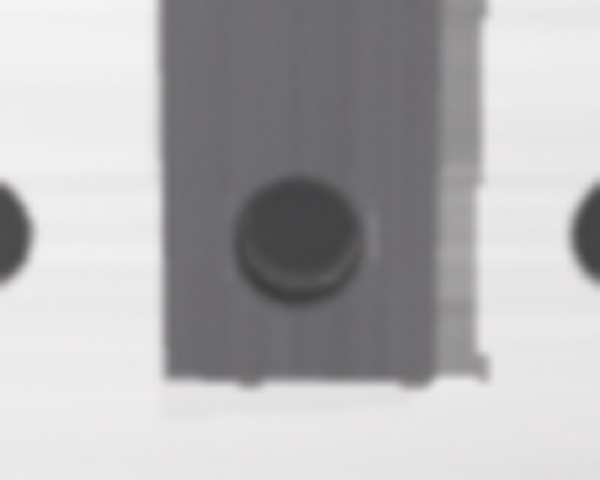

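The bar hole is at crop (298,240), i.e. (314.8,185.1), against (314.6,185.0) expected over the plate hole, so it is aligned within 0.2 mm. Next I'll look at the pin from above the rack.

Run:
```python
from h import *
rel([.425,.343,.22],20)
```

```text
shift [ -22.4 -405.5  -19.6] rot [-0.001  0.001 -0.334]
```

{"method": "drive_tool", "body": {
  "moves": [
    {"x": 0, "y": -60, "z": -19, "rx": 0, "ry": 0, "rz": -0.1, "fingers": -0.8},
    {"x": 0, "y": -120, "z": -19, "rx": 0, "ry": 0, "rz": -0.2, "fingers": -0.8},
    {"x": 0, "y": -180, "z": -19, "rx": 0, "ry": 0, "rz": -0.334, "fingers": -0.8},
    {"x": 0, "y": -240, "z": -19, "rx": 0, "ry": 0, "rz": -0.334, "fingers": -0.8},
    {"x": -10, "y": -300, "z": -19, "rx": 0, "ry": 0, "rz": -0.334, "fingers": -0.8},
    {"x": -22, "y": -360, "z": -19, "rx": 0, "ry": 0, "rz": -0.334, "fingers": -0.8},
    {"x": -22, "y": -405, "z": -19, "rx": 0, "ry": 0, "rz": -0.334, "fingers": -0.8},
    {"x": -22, "y": -405, "z": -19, "rx": 0, "ry": 0, "rz": -0.334, "fingers": -0.8},
    {"x": -22, "y": -405, "z": -19, "rx": 0, "ry": 0, "rz": -0.334, "fingers": -0.8},
    {"x": -22, "y": -405, "z": -19, "rx": 0, "ry": 0, "rz": -0.334, "fingers": -0.8},
    {"x": -22, "y": -405, "z": -19, "rx": 0, "ry": 0, "rz": -0.334, "fingers": -0.8}
  ]
}}

```text
time_s: 10.07
tool_pos: [0.426, 0.3413, 0.22]
tool_rot: [180.0, -0.0, 19.9]
force: [-0.7, -1.2, 0.4]
grip_width: 0.0785
grasp_force: 0.0
```

Run:
```python
from h import *
s=sensors.get_obs(); print(s["tool_pos"],s["tool_rot"],s["qpos"].round(1))
c=grab("wrist"); im=c["image"]; e=proj(c,[.4625,.3565,.1]); print("exp",e)
cv2.imwrite("pics/w5.png",im[:,:,::-1])
```

```text
[0.42602474 0.34125421 0.21995582] [ 1.79953834e+02 -5.22902027e-03  1.98601979e+01] [   3.4   10.7  -49.8   97.5    8.5   75.7 -118.2]
exp [312.91251144 187.33179934]
```

View pics/w5.png

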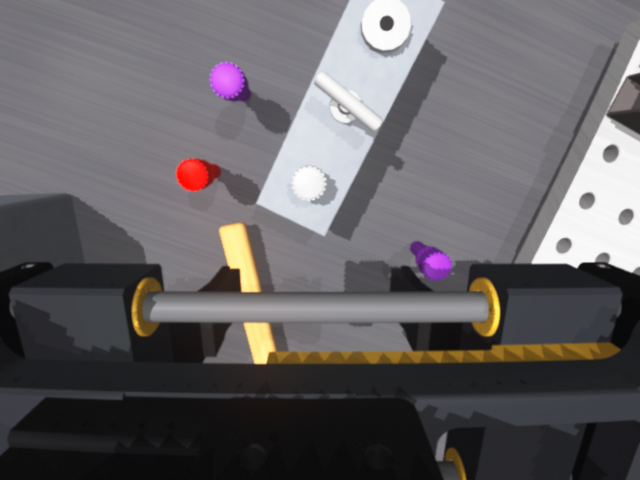

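The wrist view shows the pin's head at (309,183) on the rack. The tee pin is at (345,103) and the disc pin at (387,23). The red (194,174) and purple (228,80), (433,263) look-alikes stand clear of it.

Run:
```python
from h import *
c=grab("wrist"); im=c["image"].astype(int)
for t in (195,205,215,225):
    m=(im.min(2)>t).astype(np.uint8); q=np.zeros_like(m); q[150:215,275:345]=1; m&=q
    cs,_=cv2.findContours(m,cv2.RETR_EXTERNAL,cv2.CHAIN_APPROX_NONE); k=max(cs,key=cv2.contourArea)
    (u,v),r=cv2.minEnclosingCircle(k); print(t,u,v,r,cv2.contourArea(k),cv2.boundingRect(k),onz(c,u,v,.1))
o,d=ray(c,309,183); print("cam",o)
print("px radius exp",np.linalg.norm(proj(c,[.4625,.3565,.1])-proj(c,[.4625,.3705,.1])))
```

```text
195 309.5 180.5 46.04898452758789 4266.5 (275, 150, 70, 65) [0.46669609 0.3612724  0.1       ]
205 309.5 180.5 46.04898452758789 4249.0 (275, 150, 70, 65) [0.46669609 0.3612724  0.1       ]
215 302.5 180.0 40.69715118408203 2553.0 (275, 150, 60, 65) [0.46513098 0.36680555 0.1       ]
225 308.25 182.5 17.54468536376953 806.5 (291, 166, 35, 35) [0.46481396 0.36169016 0.1       ]
cam [0.48969803 0.36495368 0.37470379]
px radius exp 17.074552657103645
```

Run:
```python
from h import *
rel([.4643,.3616,.083],20)
```

```text
shift [ 42.9  -5.7 137.1] rot [ 0.001 -0.    -0.002]
```

{"method": "drive_tool", "body": {
  "moves": [
    {"x": 43, "y": -5.5, "z": 20, "rx": 0, "ry": 0, "rz": 0, "fingers": -0.5},
    {"x": 43, "y": -5.5, "z": 70, "rx": 0, "ry": 0, "rz": 0, "fingers": -0.4},
    {"x": 43, "y": -5.5, "z": 110, "rx": 0, "ry": 0, "rz": 0, "fingers": -0.4},
    {"x": 43, "y": -5.5, "z": 130, "rx": 0, "ry": 0, "rz": 0, "fingers": -0.4},
    {"x": 43, "y": -5.5, "z": 136, "rx": 0, "ry": 0, "rz": 0, "fingers": -0.4},
    {"x": 43, "y": -5.5, "z": 136, "rx": 0, "ry": 0, "rz": 0, "fingers": -0.4},
    {"x": 43, "y": -5.5, "z": 136, "rx": 0, "ry": 0, "rz": 0, "fingers": 0.8},
    {"x": 43, "y": -5.5, "z": 136, "rx": 0, "ry": 0, "rz": 0, "fingers": 0.8},
    {"x": 43, "y": -5.5, "z": 136, "rx": 0, "ry": 0, "rz": 0, "fingers": 0.8},
    {"x": 43, "y": -5.5, "z": 136, "rx": 0, "ry": 0, "rz": 0, "fingers": 0.8},
    {"x": 43, "y": -5.5, "z": 136, "rx": 0, "ry": 0, "rz": 0, "fingers": 0.8},
    {"x": 43, "y": -5.5, "z": 136, "rx": 0, "ry": 0, "rz": 0, "fingers": 0.8}
  ],
  "force": 30
}}

```text
time_s: 11.68
tool_pos: [0.4643, 0.3617, 0.0842]
tool_rot: [179.9, 0.0, 20.0]
force: [-0.2, -3.1, 4.0]
grip_width: 0.0273
grasp_force: 30.0
```

{"method": "drive_tool", "body": {
  "moves": [
    {"x": 0, "y": 0, "z": -15, "rx": 0, "ry": 0, "rz": 0, "fingers": 0.8},
    {"x": 0, "y": 0, "z": -40, "rx": 0, "ry": 0, "rz": 0, "fingers": 0.8},
    {"x": 0, "y": 0, "z": -80, "rx": 0, "ry": 0, "rz": 0, "fingers": 0.8},
    {"x": 0, "y": 0, "z": -115, "rx": 0, "ry": 0, "rz": 0, "fingers": 0.8},
    {"x": 0, "y": 0, "z": -115, "rx": 0, "ry": 0, "rz": 0, "fingers": 0.8}
  ]
}}

```text
time_s: 12.3
tool_pos: [0.4646, 0.3646, 0.2024]
tool_rot: [-179.9, -0.3, 20.0]
force: [0.3, -0.5, -2.4]
grip_width: 0.0272
grasp_force: 30.0
```

Run:
```python
from h import *
s=sensors.get_obs(); print(s["tool_pos"],s["force"],s["grip_width"])
rel([.4934,-.0613,.160],20)
c=grab("side"); p=proj(c,s["tool_pos"]); print(p)
u,v=p.round().astype(int); u0,v0=max(u-100,0),max(v-75,0)
cv2.imwrite("pics/s1.png",cv2.resize(c["image"][v0:v0+150,u0:u0+200,::-1],None,fx=4,fy=4,interpolation=cv2.INTER_CUBIC))
```

```text
[0.46456682 0.36464603 0.20244496] [ 0.34948414 -0.4998706  -2.40062587] 0.02723925127804034
shift [-119.1  410.1   40.8] rot [-0.002 -0.006  0.001]
[304.94875434 284.38056363]
```

View pics/s1.png

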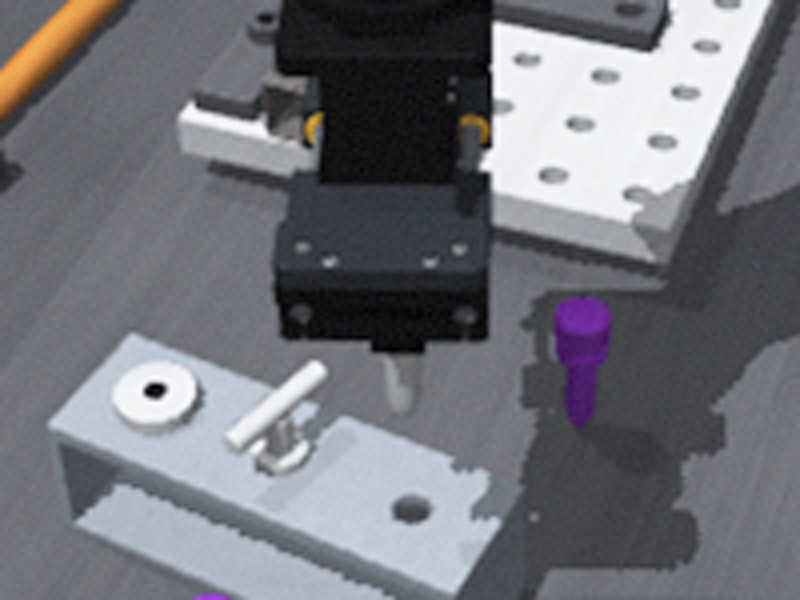

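The pin hangs straight from the fingers at (400,380) and its rack hole at (410,510) is empty. That was the tenth and last picture, so from here I rely on numbers. I'll carry the pin to just above the hole.

{"method": "drive_tool", "body": {
  "moves": [
    {"x": -15, "y": 50, "z": 0, "rx": 0, "ry": 0, "rz": 0, "fingers": 0.8},
    {"x": -30, "y": 105, "z": 0, "rx": 0, "ry": 0, "rz": 0, "fingers": 0.8},
    {"x": -47, "y": 160, "z": 0, "rx": 0, "ry": 0, "rz": 0, "fingers": 0.8},
    {"x": -63, "y": 215, "z": 0, "rx": 0, "ry": 0, "rz": 0, "fingers": 0.8},
    {"x": -78, "y": 270, "z": 0, "rx": 0, "ry": 0, "rz": 0, "fingers": 0.8},
    {"x": -95, "y": 325, "z": 0, "rx": 0, "ry": 0, "rz": 0, "fingers": 0.8},
    {"x": -110, "y": 380, "z": 10, "rx": 0, "ry": 0, "rz": 0, "fingers": 0.8},
    {"x": -119, "y": 410, "z": 25, "rx": 0, "ry": 0, "rz": 0, "fingers": 0.8},
    {"x": -119, "y": 410, "z": 35, "rx": 0, "ry": 0, "rz": 0, "fingers": 0.8},
    {"x": -119, "y": 410, "z": 35, "rx": 0, "ry": 0, "rz": 0, "fingers": 0.8},
    {"x": -119, "y": 410, "z": 35, "rx": 0, "ry": 0, "rz": 0, "fingers": 0.8},
    {"x": -119, "y": 410, "z": 35, "rx": 0, "ry": 0, "rz": 0, "fingers": 0.8}
  ]
}}

```text
time_s: 13.85
tool_pos: [0.4926, -0.0625, 0.1645]
tool_rot: [180.0, -0.0, 20.1]
force: [-0.2, 0.2, -1.5]
grip_width: 0.0275
grasp_force: 30.0
```

Run:
```python
from h import *
s=sensors.get_obs(); print(s["qpos"].round(1),s["joint_velocities"].round(1))
rel([.4934,-.0613,.078],20)
```

```text
[ 36.1   4.  -32.9 108.5   2.3  68.1 -67.5] [ 0.2 -0.1  0.4 -0.1  0.1  0.2 -0. ]
shift [ 1.1 -0.9 86.5] rot [ 0.001 -0.001  0.002]
```

{"method": "drive_tool", "body": {
  "moves": [
    {"x": 1.1, "y": -0.9, "z": 15, "rx": 0, "ry": 0, "rz": 0, "fingers": 0.8},
    {"x": 1.1, "y": -0.9, "z": 28, "rx": 0, "ry": 0, "rz": 0, "fingers": 0.8},
    {"x": 1.1, "y": -0.9, "z": 28, "rx": 0, "ry": 0, "rz": 0, "fingers": 0.8},
    {"x": 1.1, "y": -0.9, "z": 32, "rx": 0, "ry": 0, "rz": 0, "fingers": 0.8},
    {"x": 1.1, "y": -0.9, "z": 36, "rx": 0, "ry": 0, "rz": 0, "fingers": 0.8},
    {"x": 1.1, "y": -0.9, "z": 40, "rx": 0, "ry": 0, "rz": 0, "fingers": 0.8},
    {"x": 1.1, "y": -0.9, "z": 44, "rx": 0, "ry": 0, "rz": 0, "fingers": 0.8},
    {"x": 1.1, "y": -0.9, "z": 48, "rx": 0, "ry": 0, "rz": 0, "fingers": 0.8},
    {"x": 1.1, "y": -0.9, "z": 48, "rx": 0, "ry": 0, "rz": 0, "fingers": 0.8}
  ]
}}

```text
time_s: 14.98
tool_pos: [0.4929, -0.0621, 0.1157]
tool_rot: [-180.0, 0.0, 20.0]
force: [1.1, 0.8, -2.0]
grip_width: 0.0274
grasp_force: 30.0
```

Run:
```python
from h import *
s=sensors.get_obs(); print(s["force"],s["wrist_torque"])
rel([.4934,-.0613,.078],20)
```

```text
[ 1.05654032  0.83852895 -2.01521793] [ 0.1705035  -0.06728091  0.00970387]
shift [ 0.8 -0.6 37.7] rot [-0.  0. -0.]
```

{"method": "drive_tool", "body": {
  "moves": [
    {"x": 0.5, "y": -0.4, "z": 3, "rx": 0, "ry": 0, "rz": 0, "fingers": 0.8},
    {"x": 0.5, "y": -0.4, "z": 6, "rx": 0, "ry": 0, "rz": 0, "fingers": 0.8},
    {"x": 0.5, "y": -0.4, "z": 9, "rx": 0, "ry": 0, "rz": 0, "fingers": 0.8},
    {"x": 0.5, "y": -0.4, "z": 12, "rx": 0, "ry": 0, "rz": 0, "fingers": 0.8},
    {"x": 0.5, "y": -0.4, "z": 15, "rx": 0, "ry": 0, "rz": 0, "fingers": 0.8},
    {"x": 0.5, "y": -0.4, "z": 18, "rx": 0, "ry": 0, "rz": 0, "fingers": 0.8},
    {"x": 0.5, "y": -0.4, "z": 18, "rx": 0, "ry": 0, "rz": 0, "fingers": 0.8}
  ]
}}

```text
time_s: 15.85
tool_pos: [0.4931, -0.0618, 0.0977]
tool_rot: [-180.0, 0.0, 20.0]
force: [0.3, -0.3, -1.8]
grip_width: 0.0267
grasp_force: 30.0
```

Low force, into the plate hole. 19.5 mm to go.

{"method": "drive_tool", "body": {
  "moves": [
    {"x": 0, "y": 0, "z": 4, "rx": 0, "ry": 0, "rz": 0, "fingers": 0.8},
    {"x": 0, "y": 0, "z": 8, "rx": 0, "ry": 0, "rz": 0, "fingers": 0.8},
    {"x": 0, "y": 0, "z": 12, "rx": 0, "ry": 0, "rz": 0, "fingers": 0.8},
    {"x": 0, "y": 0, "z": 15, "rx": 0, "ry": 0, "rz": 0, "fingers": 0.8},
    {"x": 0, "y": 0, "z": 17, "rx": 0, "ry": 0, "rz": 0, "fingers": 0.8},
    {"x": 0, "y": 0, "z": 18.5, "rx": 0, "ry": 0, "rz": 0, "fingers": 0.8},
    {"x": 0, "y": 0, "z": 18.5, "rx": 0, "ry": 0, "rz": 0, "fingers": 0.8}
  ]
}}

```text
time_s: 16.73
tool_pos: [0.4932, -0.0618, 0.0795]
tool_rot: [-180.0, 0.0, 20.0]
force: [-0.1, 0.4, -2.0]
grip_width: 0.0274
grasp_force: 30.0
```

{"method": "drive_tool", "body": {
  "moves": [
    {"x": 0, "y": 0, "z": 1, "rx": 0, "ry": 0, "rz": 0, "fingers": 0.8},
    {"x": 0, "y": 0, "z": 1.5, "rx": 0, "ry": 0, "rz": 0, "fingers": 0.8},
    {"x": 0, "y": 0, "z": 2, "rx": 0, "ry": 0, "rz": 0, "fingers": 0.8},
    {"x": 0, "y": 0, "z": 2, "rx": 0, "ry": 0, "rz": 0, "fingers": 0.8}
  ]
}}

```text
time_s: 17.23
tool_pos: [0.4934, -0.0619, 0.0782]
tool_rot: [180.0, 0.0, 20.0]
force: [-3.2, 0.2, 5.9]
grip_width: 0.027
grasp_force: 30.0
```

The head seated at TCP z 0.0782, exactly as predicted. Release, rise, and turn over the nut.

{"method": "drive_tool", "body": {
  "moves": [
    {"x": 0, "y": 0, "z": 0, "rx": 0, "ry": 0, "rz": 0, "fingers": -0.4},
    {"x": 0, "y": 0, "z": 0, "rx": 0, "ry": 0, "rz": 0, "fingers": -0.4},
    {"x": 0, "y": 0, "z": 0, "rx": 0, "ry": 0, "rz": 0, "fingers": -0.4},
    {"x": 0, "y": 0, "z": -20, "rx": 0, "ry": 0, "rz": 0, "fingers": -0.4},
    {"x": 0, "y": 0, "z": -60, "rx": 0, "ry": 0, "rz": 0, "fingers": -0.4},
    {"x": 0, "y": 0, "z": -100, "rx": 0, "ry": 0, "rz": -0.15, "fingers": -0.4},
    {"x": 60, "y": 20, "z": -100, "rx": 0, "ry": 0, "rz": -0.33, "fingers": -0.4},
    {"x": 105, "y": 36, "z": -100, "rx": 0, "ry": 0, "rz": -0.5, "fingers": -0.4},
    {"x": 142, "y": 48.7, "z": -100, "rx": 0, "ry": 0, "rz": -0.7, "fingers": -0.4},
    {"x": 142, "y": 48.7, "z": -100, "rx": 0, "ry": 0, "rz": -1.0, "fingers": -0.4},
    {"x": 142, "y": 48.7, "z": -100, "rx": 0, "ry": 0, "rz": -1.3, "fingers": -0.4},
    {"x": 142, "y": 48.7, "z": -100, "rx": 0, "ry": 0, "rz": -1.6, "fingers": -0.4},
    {"x": 142, "y": 48.7, "z": -100, "rx": 0, "ry": 0, "rz": -1.9, "fingers": -0.4},
    {"x": 142, "y": 48.7, "z": -100, "rx": 0, "ry": 0, "rz": -2.2, "fingers": -0.4},
    {"x": 142, "y": 48.7, "z": -100, "rx": 0, "ry": 0, "rz": -2.5, "fingers": -0.4},
    {"x": 142, "y": 48.7, "z": -100, "rx": 0, "ry": 0, "rz": -2.7, "fingers": -0.4},
    {"x": 142, "y": 48.7, "z": -100, "rx": 0, "ry": 0, "rz": -2.7, "fingers": -0.4},
    {"x": 142, "y": 48.7, "z": -100, "rx": 0, "ry": 0, "rz": -2.7, "fingers": -0.4},
    {"x": 142, "y": 48.7, "z": -100, "rx": 0, "ry": 0, "rz": -2.7, "fingers": -0.4},
    {"x": 142, "y": 48.7, "z": -100, "rx": 0, "ry": 0, "rz": -2.7, "fingers": -0.4}
  ]
}}

```text
time_s: 19.73
tool_pos: [0.6434, -0.0593, 0.1772]
tool_rot: [180.0, -0.0, 174.9]
force: [0.7, 0.3, 1.0]
grip_width: 0.0609
grasp_force: 0.0
```

Run:
```python
from h import *
s=sensors.get_obs(); print(s["qpos"].round(1),s["force"],s["wrist_torque"])
rel([.6434,-.0591,.078],175)
c=grab("top"); g=c["image"].astype(int)
# pin in place: bright blob near hole head top (z=.094)
p=proj(c,[.4934,-.0597,.094]);u,v=p.round().astype(int);print("head px",p,g[v-8:v+9:4,u-8:u+9:4].min(2))
```

```text
[ 44.7  30.5 -57.6  86.2  26.   77.6  70.1] [0.7342234  0.33161472 1.01432323] [ 0.10864881 -0.13944092 -0.00267207]
shift [-0.   0.2 99.2] rot [ 0.    -0.    -0.001]
head px [412.94103018 258.02397336] [[106 109 162 100 148]
 [ 97 234 228 220 141]
 [176 244 232 227 196]
 [ 94 243 242 232 157]
 [105  83 179  95 152]]
```

{"method": "drive_tool", "body": {
  "moves": [
    {"x": 0, "y": 0.2, "z": 40, "rx": 0, "ry": 0, "rz": 0, "fingers": -0.4},
    {"x": 0, "y": 0.2, "z": 75, "rx": 0, "ry": 0, "rz": 0, "fingers": -0.4},
    {"x": 0, "y": 0.2, "z": 92, "rx": 0, "ry": 0, "rz": 0, "fingers": -0.4},
    {"x": 0, "y": 0.2, "z": 96.5, "rx": 0, "ry": 0, "rz": 0, "fingers": -0.4},
    {"x": 0, "y": 0.2, "z": 96.5, "rx": 0, "ry": 0, "rz": 0, "fingers": -0.4},
    {"x": 0, "y": 0.2, "z": 96.5, "rx": 0, "ry": 0, "rz": 0, "fingers": 0.6},
    {"x": 0, "y": 0.2, "z": 96.5, "rx": 0, "ry": 0, "rz": 0, "fingers": 0.6},
    {"x": 0, "y": 0.2, "z": 96.5, "rx": 0, "ry": 0, "rz": 0, "fingers": 0.6},
    {"x": 0, "y": 0.2, "z": 96.5, "rx": 0, "ry": 0, "rz": 0, "fingers": 0.6},
    {"x": 0, "y": 0.2, "z": 96.5, "rx": 0, "ry": 0, "rz": 0, "fingers": 0.6}
  ],
  "force": 40
}}

```text
time_s: 21.02
tool_pos: [0.6437, -0.0593, 0.0816]
tool_rot: [-180.0, 0.0, 174.7]
force: [-1.5, -0.7, 3.4]
grip_width: 0.0394
grasp_force: 40.0
```

Run:
```python
from h import *
s=sensors.get_obs(); print(s["qpos"].round(1),s["force"],s["wrist_torque"])
```

```text
[ 43.   35.1 -54.4  91.8  30.2  68.9  67. ] [-1.48545357 -0.72563895  3.42538032] [-0.21907789  0.03227019  0.06864471]
```

{"method": "drive_tool", "body": {
  "moves": [
    {"x": 0, "y": 0, "z": 0.1, "rx": 0, "ry": 0, "rz": 0.15, "fingers": 0.6},
    {"x": 0, "y": 0, "z": 0.2, "rx": 0, "ry": 0, "rz": 0.32, "fingers": 0.6},
    {"x": 0, "y": 0, "z": 0.3, "rx": 0, "ry": 0, "rz": 0.48, "fingers": 0.6},
    {"x": 0, "y": 0, "z": 0.4, "rx": 0, "ry": 0, "rz": 0.64, "fingers": 0.6},
    {"x": 0, "y": 0, "z": 0.5, "rx": 0, "ry": 0, "rz": 0.8, "fingers": 0.6},
    {"x": 0, "y": 0, "z": 0.6, "rx": 0, "ry": 0, "rz": 0.96, "fingers": 0.6},
    {"x": 0, "y": 0, "z": 0.7, "rx": 0, "ry": 0, "rz": 1.12, "fingers": 0.6},
    {"x": 0, "y": 0, "z": 0.8, "rx": 0, "ry": 0, "rz": 1.28, "fingers": 0.6},
    {"x": 0, "y": 0, "z": 0.9, "rx": 0, "ry": 0, "rz": 1.44, "fingers": 0.6},
    {"x": 0, "y": 0, "z": 1.0, "rx": 0, "ry": 0, "rz": 1.6, "fingers": 0.6},
    {"x": 0, "y": 0, "z": 1.0, "rx": 0, "ry": 0, "rz": 1.6, "fingers": 0.6},
    {"x": 0, "y": 0, "z": 1.0, "rx": 0, "ry": 0, "rz": 1.6, "fingers": 0.6}
  ]
}}

```text
time_s: 22.52
tool_pos: [0.6437, -0.0593, 0.0805]
tool_rot: [180.0, 0.0, 83.1]
force: [-1.5, -1.3, 5.1]
grip_width: 0.0389
grasp_force: 40.0
```

Run:
```python
from h import *
s=sensors.get_obs(); print(s["qpos"].round(1),s["tool_rot"],s["wrist_torque"])
```

```text
[ 31.1  28.7 -36.7  92.3  18.5  65.1 -16.9] [1.79958030e+02 3.35128415e-02 8.31313029e+01] [-0.40411867  0.06898459 -0.15412508]
```

{"method": "drive_tool", "body": {
  "moves": [
    {"x": 0, "y": 0, "z": 0.1, "rx": 0, "ry": 0, "rz": 0.12, "fingers": 0.6},
    {"x": 0, "y": 0, "z": 0.2, "rx": 0, "ry": 0, "rz": 0.25, "fingers": 0.6},
    {"x": 0, "y": 0, "z": 0.25, "rx": 0, "ry": 0, "rz": 0.37, "fingers": 0.6},
    {"x": 0, "y": 0, "z": 0.3, "rx": 0, "ry": 0, "rz": 0.5, "fingers": 0.6},
    {"x": 0, "y": 0, "z": 0.3, "rx": 0, "ry": 0, "rz": 0.5, "fingers": 0.6}
  ]
}}

```text
time_s: 23.15
tool_pos: [0.6449, -0.0575, 0.0804]
tool_rot: [179.9, -0.2, 54.7]
force: [4.2, 1.1, 3.2]
grip_width: 0.0392
grasp_force: 40.0
```

Run:
```python
from h import *
s=sensors.get_obs(); print(s["qpos"].round(1),s["tool_rot"],s["wrist_torque"])
```

```text
[ 27.1  27.5 -31.4  92.4  15.4  64.3 -43.4] [ 1.79865059e+02 -1.62875456e-01  5.46663189e+01] [ 0.25771112 -0.83727625  0.55648664]
```

{"method": "drive_tool", "body": {
  "moves": [
    {"x": 0, "y": 0, "z": 0, "rx": 0, "ry": 0, "rz": 0, "fingers": 0.6},
    {"x": 0, "y": 0, "z": 0, "rx": 0, "ry": 0, "rz": 0, "fingers": 0.6}
  ]
}}

```text
time_s: 23.4
tool_pos: [0.6449, -0.0576, 0.0804]
tool_rot: [179.9, -0.2, 54.6]
force: [5.3, 2.0, 3.3]
grip_width: 0.0392
grasp_force: 40.0
```

Run:
```python
from h import *
s=sensors.get_obs(); print(s["qpos"].round(1),s["tool_rot"],s["tool_pos"],s["wrist_torque"])
```

```text
[ 27.2  27.5 -31.4  92.4  15.4  64.3 -43.5] [179.89276602  -0.18489423  54.57170664] [ 0.64491315 -0.05755778  0.08036952] [ 0.48426641 -1.10507911  0.66213899]
```

Torque 0.66 Nm (running torque is about 0.15) after 2.1 rad: the stop is reached, with the pads creeping 2 mm along the nut. I'll regrip centred and confirm it is tight.

{"method": "drive_tool", "body": {
  "moves": [
    {"x": 0, "y": 0, "z": 0, "rx": 0, "ry": 0, "rz": 0, "fingers": -0.2},
    {"x": 0, "y": 0, "z": 0, "rx": 0, "ry": 0, "rz": 0, "fingers": -0.2},
    {"x": 0, "y": 0, "z": 0, "rx": 0, "ry": 0, "rz": 0, "fingers": -0.2}
  ]
}}

```text
time_s: 23.78
tool_pos: [0.6422, -0.0595, 0.0787]
tool_rot: [-179.9, 0.1, 54.3]
force: [-0.2, 0.4, 0.5]
grip_width: 0.0514
grasp_force: 0.0
```

Run:
```python
from h import *
s=sensors.get_obs(); print(s["tool_pos"],s["tool_rot"],s["wrist_torque"],s["grip_width"])
rel([.6436,-.0592,.0803],54)
```

```text
[ 0.64219125 -0.05946283  0.07870821] [-1.79877967e+02  9.81118046e-02  5.43374993e+01] [ 0.01116717 -0.07773741 -0.00131248] 0.051391142906986854
shift [ 1.   1.  -1.6] rot [-0.002  0.002  0.006]
```

{"method": "drive_tool", "body": {
  "moves": [
    {"x": 1, "y": 1, "z": -1.5, "rx": 0, "ry": 0, "rz": 0, "fingers": -0.2},
    {"x": 1, "y": 1, "z": -1.5, "rx": 0, "ry": 0, "rz": 0, "fingers": 0.6},
    {"x": 1, "y": 1, "z": -1.5, "rx": 0, "ry": 0, "rz": 0, "fingers": 0.6},
    {"x": 1, "y": 1, "z": -1.5, "rx": 0, "ry": 0, "rz": 0, "fingers": 0.6},
    {"x": 1, "y": 1, "z": -1.5, "rx": 0, "ry": 0, "rz": 0, "fingers": 0.6},
    {"x": 1, "y": 1, "z": -1.5, "rx": 0, "ry": 0, "rz": 0.04, "fingers": 0.6},
    {"x": 1, "y": 1, "z": -1.5, "rx": 0, "ry": 0, "rz": 0.08, "fingers": 0.6},
    {"x": 1, "y": 1, "z": -1.5, "rx": 0, "ry": 0, "rz": 0.12, "fingers": 0.6},
    {"x": 1, "y": 1, "z": -1.5, "rx": 0, "ry": 0, "rz": 0.12, "fingers": 0.6}
  ],
  "force": 55
}}

```text
time_s: 24.9
tool_pos: [0.6452, -0.0578, 0.0814]
tool_rot: [180.0, -0.1, 47.5]
force: [-0.7, 3.3, 1.5]
grip_width: 0.0387
grasp_force: 55.0
```

Run:
```python
from h import *
s=sensors.get_obs(); print(s["tool_pos"],s["tool_rot"],s["wrist_torque"],s["grip_width"],s["qpos"].round(1))
```

```text
[ 0.64518177 -0.05780294  0.08138054] [ 1.79991035e+02 -6.99935569e-02  4.74703146e+01] [0.51158883 0.18370177 0.98324025] 0.03873607492928197 [ 26.1  27.3 -30.   92.2  14.7  64.4 -50.1]
```

0.98 Nm with no further turn shows the nut is tight. Release and retreat straight up.

{"method": "drive_tool", "body": {
  "moves": [
    {"x": 0, "y": 0, "z": 0, "rx": 0, "ry": 0, "rz": 0, "fingers": -0.3},
    {"x": 0, "y": 0, "z": 0, "rx": 0, "ry": 0, "rz": 0, "fingers": -0.3},
    {"x": 0, "y": 0, "z": 0, "rx": 0, "ry": 0, "rz": 0, "fingers": -0.3},
    {"x": 0, "y": 0, "z": -20, "rx": 0, "ry": 0, "rz": 0, "fingers": -0.3},
    {"x": 0, "y": 0, "z": -70, "rx": 0, "ry": 0, "rz": 0, "fingers": -0.3},
    {"x": 0, "y": 0, "z": -130, "rx": 0, "ry": 0, "rz": 0, "fingers": -0.3},
    {"x": -120, "y": 0, "z": -140, "rx": 0, "ry": 0, "rz": 0.9, "fingers": -0.3},
    {"x": -120, "y": 0, "z": -140, "rx": 0, "ry": 0, "rz": 0.9, "fingers": -0.3},
    {"x": -120, "y": 0, "z": -140, "rx": 0, "ry": 0, "rz": 0.9, "fingers": -0.3},
    {"x": -120, "y": 0, "z": -140, "rx": 0, "ry": 0, "rz": 0.9, "fingers": -0.3},
    {"x": -120, "y": 0, "z": -140, "rx": 0, "ry": 0, "rz": 0.9, "fingers": -0.3},
    {"x": -120, "y": 0, "z": -140, "rx": 0, "ry": 0, "rz": 0.9, "fingers": -0.3}
  ]
}}

```text
time_s: 26.4
tool_pos: [0.5641, -0.1471, 0.2228]
tool_rot: [180.0, -0.1, -4.0]
force: [-0.2, 0.1, 0.1]
grip_width: 0.0566
grasp_force: 0.0
```

Run:
```python
from h import *
s=sensors.get_obs(); print(s["tool_pos"],s["tool_rot"],s["force"])
# side view: silhouettes of pin head and nut (bright steel) vs projected expectation
c=grab("side"); g=c["image"].astype(int)
for n,(x,y,zt) in dict(pin=(.4934,-.0613,.094),pin_hi=(.4934,-.0613,.100),nut=(.6434,-.0591,.095),stud=(.6434,-.0591,.108)).items(): print(n,proj(c,[x,y,zt]).round(1))
cw=grab("wrist"); im=cw["image"]; p=proj(cw,[.4934,-.0613,.094]); q=proj(cw,[.6434,-.0591,.108]); print("wrist pin",p,"stud",q)
for nm,cc,(u,v) in (("pin",cw,p),("stud",cw,q)):
    u,v=int(round(u)),int(round(v)); 
    if 30<u<610 and 20<v<260:
        m=(cc["image"][max(v-30,0):v+30,u-30:u+30].min(2)>200).astype(np.uint8)
        cs,_=cv2.findContours(m,cv2.RETR_EXTERNAL,cv2.CHAIN_APPROX_NONE)
        print(nm,[(np.add(cv2.minEnclosingCircle(k)[0],[u-30,max(v-30,0)]).round(1),round(cv2.minEnclosingCircle(k)[1],1)) for k in cs if cv2.contourArea(k)>40])
# tube and marker unchanged: compare with first top image
a=cv2.imread("pics/top0.png").astype(int); b=grab("top")["image"][:,:,::-1].astype(int); d=np.abs(a-b).max(2)
for n,(x0,x1,y0,y1) in dict(tube=(306,370,160,195),marker=(455,525,270,295),tee=(150,190,225,248),disc=(165,192,185,212)).items(): print(n,"changed px",int((d[y0:y1,x0:x1]>50).sum()))
```

```text
[ 0.56408291 -0.14706255  0.2227546 ] [ 1.79966385e+02 -1.07902360e-01 -3.98493633e+00] [-0.20432234  0.09555247  0.10472982]
pin [363.  201.4]
pin_hi [363.1 199.3]
nut [305.8 190.2]
stud [305.6 185.8]
wrist pin [229.29897438 310.77937605] stud [197.18449381 145.63272526]
stud [(array([196.5, 145.5]), 41.7)]
tube changed px 0
marker changed px 0
tee changed px 0
disc changed px 0
```

Tube, marker, tee pin and disc pin are unchanged; the pin is seated and the nut is tight. Handing in.

```bash
python3 -c "
from cell import workorder
print(workorder.sign_off())"
```

```text
the job is handed in; nothing more can be done
None
```

I squared the bar over the plate hole, pushed the long knurled pin home through both holes, screwed the nut tight against its stop and handed the job in at about 26 s; the tube, marker and other two pins did not move.

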